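File the hexagonal spice jar label up

ROBOT

A 6-joint arm with a two-finger parallel gripper is mounted at the origin on a cart in front of the work surface, level with it; the furniture and walls round the work are solid. World frame = base frame: x ahead of the robot, y to its left, z up, the work surface at z = 0. Lengths are in m, angles in rad, forces in N, time in s.
With the tool pointing down it reaches from about 0.375 to 0.825 m from the base axis. Payload 5.5 kg.
Tool frame: the origin (TCP) lies between the finger pads; the fingertips stand arm.tcp_to_tips ahead of it and the grasp point (between the pads) lies 3 mm ahead of it (arm.tcp_to_tips is the distance from the TCP to the fingertips, in m); x points along the fingers, y is the direction in which the jaws open and shut, and the axes are right-handed (so a half turn about x gives the same grasp; the last joint's range is limited). The gripper opens to 85 mm and grips with 20 to 120 N. Pads are 22 mm wide; open, the fingers measure 114 mm over their backs; the gripper's body (76 mm by 85 mm) begins 54 mm behind the grasp point. The pads swing forward as they close: fully open they stand 13 mm farther back than shut.
Start: joints at [1.218, 0.314, -0.047, 1.21, 0, 1.571], TCP at [0.207, 0.563, 0.253] pointing down, gripper open.
Joint ranges: [-2.67, 2.67], [-0.69, 1.73], [-1.03, 1.25], [-2.08, 2.16], [-1.42, 1.45], [-3.14, 3.14]. Speed limits (rad/s): [2.39, 2.39, 3.01, 3.14, 3.14, 3.14].

INTERFACE

Orientations are given as a unit quaternion [x, y, z, w].
In Python, from workcell import arm gives the robot as it stands. The module is installed in compiled form; this text tells all that it offers.
- The arm moves only by the tool servo_tool, never from a script. Its argument "deltas" is a list of rows, each a list of 6 numbers: the shift along the tool's x, y, z in mm, then the turn, a rotation vector about the tool's x, y, z in degrees. In form: [[tx, ty, tz, ax, ay, az], ...]. A call has 1 to 12 rows; each row is the pose to reach, as a shift and turn from the pose measured when the call began, along the tool's axes at that moment; what a row does not reach only later rows make up. A row lasts 1/12 s, in which the tool goes at most 41.7 mm and 7.16 degrees, less where a joint would pass 70% of its speed; a pose out of reach is approached as far as the arm can. A call with a gripper value outside its range is refused whole. "claw" is the closure, from 0 (fully open) to 1 (shut), set as the call begins (left out, the last holds). The fingers move at their own pace and stop on an object; "force" is the grip in N (left out, the last holds). Time passes only in rows, so rows that repeat a pose let the fingers close. It gives the time, the measured TCP pose, the force and the opening at its end, in the units of the state.
- arm.state(): the state, without advancing time (a new reading comes with each control period).
- arm.capture(name): name is "scene" or "top" or "wrist"; returns the picture (420x560x3 uint8, red, green, blue); there is no depth.
- arm.calibration(name): a dict with "fovy" (degrees; the focal length in pixels is half the picture's height over the tangent of half this angle, whatever the lens; pixels are square), "cx", "cy" (the principal point, pixels), "xyz" and "orientation" of the camera in the world. Camera axes: x right, y down, z forward; pixel columns grow to the right and rows downward; lengths in m; the calibration is good to about 2 mm. A picture is of the moment at which its call begins: read the wrist's pose just before it. calibration takes no time and is no camera call; for the wrist camera it gives the pose at the moment of the call.
- arm.hand_in(): hands the job in, once; it reports no verdict.
Trained networks look in the newest picture that a camera, given by its name, has taken for a name from the list of things; names that differ only in an ending like _2 or _b are one class to them, and where a whole thing is asked for, a point or a joint stands for the part that bears it (a point fixed in the world has none). Each returns a list of dicts, best first, with "score" (0 to 1); they miss things now and then, are a little off and sometimes report something else, mostly with a low value. They report only what shows in the picture. A call takes as long as a camera call.
- arm.silhouettes(camera, target): "pixels" (420x560 bool, what is visible of it) and "bbox" ([left, top, width, height] in pixels, round what is visible of it).
- arm.place_of(camera, target): "uv" ([column, row] in pixels: a listed point, or the origin of a listed thing).
The state is a dict: "time_s": time; "q": joint angles; "qd": joint speeds; "effort": joint torques, N m; "tcp_pos": TCP position; "eef_rot": TCP orientation; "ft_force": force on the tool from outside, world axes, zero at the start; "wrist_torque": the same for the moment, N m; "width": finger opening in m.
Only numpy, scipy, OpenCV 4.12 (cv2) and the standard library are available. Lean on these libraries where they do the work, as an engineer would, in place of code of your own. Each camera call takes 0.05 s, during which the arm holds its last target. There are 200 camera calls.

TASK

One six-sided spice jar was left lying on the worktop with its label turned half under. Roll it over on the worktop until its label faces straight up, then lay it, label still up and cap at the high end, in the empty middle channel of the sloping rack, and slide it down under the retaining bar until its base rests against the bottom stop. Let go of it and leave the two jars already filed where they are.

Things in the scene. Friction and masses are not known exactly. Their poses are not given: they have to be found in the camera images.
- jar: Loose jar: amber glass hexagonal prism 100 mm long, 44 mm across flats, 51 across corners, facets 25 wide, with a round steel cap at one end (fixed, 39 mm diameter); 124 mm over all, 0.13 to 0.27 kg. It lies on a facet, so its side corners are 22 mm up, its top 44. Origin: on its long axis, mid-length of the glass prism. x axis towards the cap: flat base at x = -50 mm, end of cap at +74.
- jar_label (a point): Centre of the paper label on one facet of the loose jar. z axis: out of the label; x: to the cap. At the start it is two facets (120 degrees) from up, on the jar's right seen from base to cap, looking half down. Each roll tips the jar over a bottom edge by 60 degrees and 25 mm. Friction is about 0.5 to 0.7: a level push slides it; lift its side corner while pushing, or pinch and turn it.
- rack: Pale wooden rack fixed on the worktop, 272 mm wide, 135 deep, low towards the robot, rising away from it at 0.30 rad. Three channels 84 mm apart run down the slope, 125 mm long from the open top to the bottom stop (board 18 mm high): floor 30 mm wide, flanks leaning outwards like the jar's facets, cut 10 mm deep between broad rails. Origin: under its middle, on the worktop; x to its high end, z up.
- rack_seat (a point): Foot of the bottom stop's face, in the middle of the empty middle channel's floor, 58 mm in front of the rack's origin, 20 mm up. x axis: up the slope along the floor; y: across, to the left; z: square to the floor. A jar that is home has its base at x = 0, its axis on y = 0, z = 22 mm. The channel centres it with 2 mm of play. A jar does not slide down by itself.
- rack_bar (a point): Middle of the steel retaining bar (8 mm thick, along the rack's y) that crosses all channels 42 mm up the slope from the stop, here on its axis, 55 mm square above the middle channel's floor. A jar passes under it with 7 mm to spare: it has to be laid in the channel behind the bar (base about 50 mm or more up the slope from the stop) and slid down under it.
- left_jar: A jar just like the loose one, loose too, already filed label up and home in the channel 84 mm left of the empty one. Origin and x axis as for the loose jar. 33 mm of air lie between its corner and the corner of a jar in the middle channel.
- right_jar: The same, in the channel 84 mm right of the empty one.

How it is judged:
On the way:
1. the jar lies on the worktop with its label facing up (angle between jar_label's own z axis and vertical below 0.12 rad and height (world z) of jar below 0.026 m), for 0.2 s.
At the end, for the whole second after the job is handed in: The jar lies still in the empty middle channel, cap uphill and base against the bottom stop (within 4 mm), centred within 6 mm and in line with the channel within 0.08 rad, resting on the channel floor (within 4 mm), label up (its normal within 0.42 rad of vertical; 0.30 is the slope) (x of jar in the frame of rack_seat between 0.046 and 0.054 m and y of jar in the frame of rack_seat between -0.006 and 0.006 m and z of jar in the frame of rack_seat between 0.018 and 0.026 m and angle between the x axis of jar and the x axis of rack_seat, either way round below 0.08 rad and angle between jar_label's own z axis and vertical below 0.42 rad and linear speed of jar below 0.01 m/s); the robot touches nothing.
It fails at once if a filed jar is shifted by more than 10 mm (distance of any of left_jar, right_jar from where it was at the start of the episode above 0.01 m).
It also fails if it takes over 58 s, if anything falls off the work surface, if the arm or the gripper's body presses on something with over 40 N, if the wrist force passes 120 N, or if a joint passes its speed limit or range.

## Working session

There is one attempt and no reset: what is moved stays moved. The work goes in short steps, Python scripts to look and compute and a tool call to move; the robot and the scene stay as the last step left them, time stands still between calls to the robot, and variables do not carry over. Pictures are saved under pics/ and viewed, about 8 in all and at most 12, crops included, and the job is handed in when it is done.

Besides the shell and the picture viewer there is one more tool, called after "Call:" by a JSON object that holds its "fn" and its "kwargs", one argument or row to a line. servo_tool: Moves the arm, as the interface text tells. Its arguments: {"type":"object","properties":{"deltas":{"type":"array","items":{"type":"array","items":{"type":"number"}}},"claw":{"type":"number"},"force":{"type":"number"}},"required":["deltas"]}

```bash
mkdir -p pics
cat > h.py <<'E'
import numpy as np, cv2
from workcell import arm
from scipy.spatial.transform import Rotation as R
def cal(n):
    c=arm.calibration(n); f=210/np.tan(np.radians(c["fovy"])/2)
    o=c["orientation"]; M=R.from_quat(o).as_matrix() if np.size(o)==4 else np.array(o)
    return f,c["cx"],c["cy"],np.array(c["xyz"]),M
def at_z(n,uv,z,K=None):
    f,cx,cy,p,M=K or cal(n); d=M@np.array([(uv[0]-cx)/f,(uv[1]-cy)/f,1]); return p+d*(z-p[2])/d[2]
def proj(n,X,K=None):
    f,cx,cy,p,M=K or cal(n); v=M.T@(np.array(X)-p); return np.array([cx+f*v[0]/v[2],cy+f*v[1]/v[2]])
def snap(n,fn): 
    im=arm.capture(n); cv2.imwrite("pics/"+fn,im[:,:,::-1]); return im
def delta(pos,Rt):  # desired TCP pose -> row
    s=arm.state(); R0=R.from_quat(s["eef_rot"]) 
    t=R0.inv().apply(np.array(pos)-s["tcp_pos"])*1000; w=(R0.inv()*Rt).as_rotvec(degrees=True)
    return np.round(np.r_[t,w],1)
E
python3 - <<'E'
from h import *
s=arm.state(); print(s, arm.tcp_to_tips)
print(R.from_quat(s["eef_rot"]).as_matrix().round(2))
ims=[]
for n in("scene","top"):
    im=snap(n,n+"0.png"); print(n,arm.calibration(n)); K=cal(n)
    for t,z in(("jar",.022),("jar_label",.011),("rack",0),("rack_seat",.02),("rack_bar",.085),("left_jar",.05),("right_jar",.05)):
        for r in arm.place_of(n,t)[:3]: print(n,t,round(r["score"],2),np.round(r["uv"]),at_z(n,r["uv"],z,K).round(3))
    ims.append(im)
E
```

```text
{'time_s': 0.0, 'q': array([ 1.21802712e+00,  3.14191298e-01, -4.80770812e-02,  1.21017658e+00,
       -2.05180149e-05,  1.57078941e+00]), 'qd': array([-0.0020895 ,  0.00027719, -0.00080776, -0.00049543, -0.00017674,
       -0.00051517]), 'effort': array([-1.84300108e-03, -5.39585853e+01,  3.39755487e+01,  1.92673010e-02,
       -2.22525900e-04, -5.45693624e-06]), 'tcp_pos': array([0.2071217 , 0.56255266, 0.25245621]), 'eef_rot': array([ 0.12349948,  0.69623102, -0.12464969,  0.69604074]), 'ft_force': array([-0.12528285, -0.23391202, -0.91660047]), 'wrist_torque': array([ 0.03230831,  0.01105403, -0.12110457]), 'width': 0.08562483314142919} 0.022
[[-0.    0.35  0.94]
 [-0.    0.94 -0.35]
 [-1.   -0.    0.  ]]
scene {'fovy': 50.560962883544136, 'cx': 279.6459734991697, 'cy': 215.7925935225934, 'xyz': array([ 0.08335032, -0.50521807,  0.8173175 ]), 'orientation': array([ 0.8784398 , -0.32252984,  0.12612468, -0.32925764])}
scene jar 0.65 [219. 177.] [0.51  0.222 0.022]
scene jar_label 0.83 [221. 186.] [0.5   0.201 0.011]
scene rack 0.88 [344. 297.] [ 0.511 -0.226  0.   ]
scene rack_sea
[... 239 characters left out ...]
.493 -0.136  0.05 ]
scene right_jar 0.7 [372. 314.] [ 0.499 -0.303  0.05 ]
top {'fovy': 43.596573480515765, 'cx': 281.2104748796946, 'cy': 209.59420192730846, 'xyz': array([ 0.41476461, -0.01127223,  1.19350337]), 'orientation': array([-0.70601808,  0.70720008, -0.02945234,  0.02321779])}
top jar 0.69 [174. 206.] [0.512 0.218 0.022]
top jar_label 0.7 [182. 212.] [0.498 0.203 0.011]
top rack 0.72 [367. 208.] [ 0.508 -0.217  0.   ]
top rack_seat 0.72 [369. 232.] [ 0.452 -0.218  0.02 ]
top rack_bar 0.77 [374. 220.] [ 0.475 -0.219  0.085]
top rack_bar 0.75 [415. 211.] [ 0.494 -0.305  0.085]
top left_jar 0.82 [336. 214.] [ 0.49  -0.142  0.05 ]
top right_jar 0.74 [414. 213.] [ 0.493 -0.311  0.05 ]
```

```bash
python3 -c "
import cv2,numpy as np
cv2.imwrite('pics/both.png',cv2.resize(np.vstack([cv2.imread('pics/scene0.png'),cv2.imread('pics/top0.png')]),None,fx=.71,fy=.71))"
```

```text
(no output)
```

View pics/both.png

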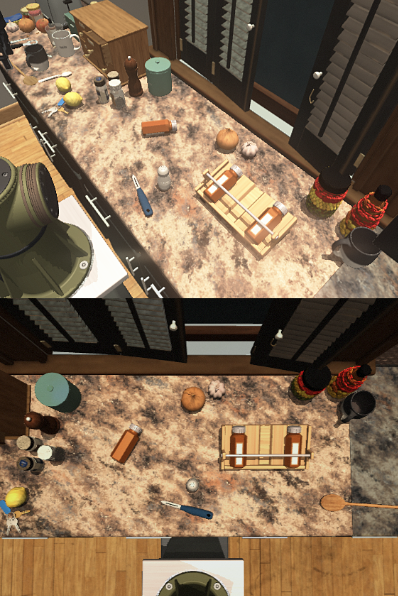

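The jar lies left of centre, base near the robot and cap away to the right. The rack is to the right with its middle channel empty. Next I need both yaws.

```bash
cat >> h.py <<'E'
def axis(n,t,z,cap=True):
    """long-axis centre & yaw (cap end found from narrower end unsure) by mapping the mask to plane z"""
    r=arm.silhouettes(n,t)[0]; K=cal(n); ys,xs=np.nonzero(r["pixels"])
    P=np.array([at_z(n,(x,y),z,K)[:2] for x,y in zip(xs,ys)]).astype(np.float32)
    (c,wh,a)=cv2.minAreaRect(P); b=cv2.boxPoints((c,wh,a)); e=[b[1]-b[0],b[2]-b[1]]; e=max(e,key=np.linalg.norm)
    e=e/np.linalg.norm(e); e=e*np.sign(e[0]); ev=np.linalg.eigh(np.cov(P.T))[1][:,1]; ev*=np.sign(ev[0])
    return r["score"],np.round(c,4),np.round(sorted(wh),4),np.degrees(np.arctan2(e[1],e[0])).round(1),np.degrees(np.arctan2(ev[1],ev[0])).round(1)
E
python3 - <<'E'
from h import *
for n in("top","scene"):
    for t,z in(("jar",.022),("rack",.03),("left_jar",.06),("right_jar",.06),("rack_bar",.085)):
        arm.capture(n) if t=="jar" else 0
        try: print(n,t,*axis(n,t,z))
        except Exception as e: print(n,t,e)
s=arm.state();c=arm.calibration("wrist");T=R.from_quat(s["eef_rot"])
print(T.inv().apply(c["xyz"]-s["tcp_pos"]),(T.inv()*R.from_quat(c["orientation"])).as_matrix().round(2),c["fovy"])
E
```

```text
top jar 0.55 [0.5161 0.209 ] [0.0527 0.1268] -29.8 -29.7
top rack 0.98 [ 0.504  -0.2342] [0.1425 0.2944] -89.6 89.8
top left_jar 0.75 [ 0.5008 -0.1401] [0.052  0.1305] -0.5 -0.4
top right_jar 0.98 [ 0.5026 -0.3085] [0.0545 0.1309] -1.1 -4.0
top rack_bar 0.61 [ 0.4978 -0.224 ] [0.1338 0.2802] 90.0 -89.7
scene jar 0.72 [0.5171 0.211 ] [0.0715 0.1263] -30.6 -31.6
scene rack 0.82 [ 0.5084 -0.206 ] [0.1655 0.3133] 90.0 86.8
scene left_jar 0.96 [ 0.5046 -0.1369] [0.0514 0.1502] 8.0 8.3
scene right_jar 0.61 [ 0.5064 -0.3057] [0.0517 0.1478] 4.4 4.3
scene rack_bar 0.8 [ 0.479  -0.2263] [0.155  0.2903] -89.7 87.7
[-0.11844076 -0.000982   -0.06672023] [[ 0.   -0.26  0.96]
 [ 1.    0.    0.  ]
 [-0.    0.96  0.26]] 61.297134245894796
```

```bash
cat >> h.py <<'E'
def tool(yaw,roll=0,pitch=0):
    """tool z along horizontal yaw (deg), pointing down; roll = tool back leans to the RIGHT of that heading; pitch = nose of z axis raised"""
    X=np.array([0,0,-1.]);h=np.radians(yaw);Z=np.array([np.cos(h),np.sin(h),0]);Y=np.cross(Z,X)
    R0=R.from_matrix(np.c_[X,Y,Z]); left=np.array([-Z[1],Z[0],0])
    return R.from_rotvec(-left*np.radians(pitch))*R.from_rotvec(Z*np.radians(roll))*R0
E
python3 - <<'E'
from h import *
print(delta([.49,.222,.22],tool(-30)), tool(-30,30).apply([-1,0,0]))
E
```

```text
[  33.3 -222.4  383.1    9.8    0.    -0. ] [-0.25      -0.4330127  0.8660254]
```

Call:
{"fn": "servo_tool", "kwargs": {
  "deltas": [
    [0,-222,383,9.8,0,0],
    [0,-222,383,9.8,0,0],
    [0,-222,383,9.8,0,0],
    [0,-222,383,9.8,0,0],
    [0,-222,383,9.8,0,0],
    [0,-222,383,9.8,0,0],
    [0,-222,383,9.8,0,0],
    [33,-222,383,9.8,0,0],
    [33,-222,383,9.8,0,0],
    [33,-222,383,9.8,0,0],
    [33,-222,383,9.8,0,0],
    [33,-222,383,9.8,0,0]
  ],
  "claw": 0.3,
  "force": 60
}}

```text
time_s: 2.4
tcp_pos: [0.4924, 0.2181, 0.219]
eef_rot: [0.184, 0.682, -0.186, 0.683]
ft_force: [-0.6, 0.9, -0.3]
width: 0.0596
```

Run:
```python
from h import *
print(arm.state()["tcp_pos"],arm.state()["time_s"],arm.state()["width"],arm.state()["q"].round(2))
snap("wrist","w1.png")
print(axis("wrist","jar",.022),axis("wrist","jar",.033))
for t,z in(("jar",.022),("jar_label",.011)):
    for r in arm.place_of("wrist",t)[:2]: print(t,r["score"],r["uv"],at_z("wrist",r["uv"],z))
```

```text
[0.4923771  0.21811423 0.21895806] 2.4 0.059602192165091494 [ 0.42  0.22 -0.25  1.1  -0.    0.95]Traceback (most recent call last):
  File "<stdin>", line 4, in <module>
  File "h.py", line 20, in axis
    r=arm.silhouettes(n,t)[0]; K=cal(n); ys,xs=np.nonzero(r["pixels"])
      ~~~~~~~~~~~~~~~~~~~~^^^
IndexError: list index out of range
```

View pics/w1.png

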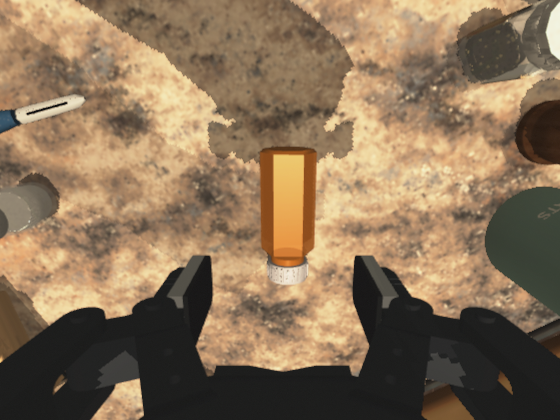

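The jar sits in line with the jaws at columns 260–316. Its base is at row 148 and the cap end near row 283.

Run:
```python
from h import *
K=cal("wrist");print(K[3])
for uv,z in(((260.5,180),.022),((316,180),.022),((260.5,240),.022),((316,240),.022),((274,152),.044),((303,152),.044),((288,283),.025),((288,283),.005)): print(uv,at_z("wrist",uv,z,K).round(4))
# fit: search pose by wireframe mid-line
d=np.array([np.cos(np.radians(-30)),np.sin(np.radians(-30))]);l=np.array([-d[1],d[0]])
for uv,z in(((260.5,180),.022),((316,180),.022),((260.5,240),.022),((316,240),.022),((288,148),.044),((288,283),.022)):
    p=at_z("wrist",uv,z,K)[:2]; print("along",p@d,"left",p@l)
print("tcp",arm.state()["tcp_pos"][:2]@d,arm.state()["tcp_pos"][:2]@l)
p=snap("wrist","w2.png"); 
for n in("jar","jar_label"): print([(r["score"],r["uv"]) for r in arm.place_of("wrist",n)])
```

```text
[0.43237176 0.25403004 0.33847777]
(260.5, 180) [0.4737 0.2072 0.022 ]
(316, 180) [0.4989 0.2506 0.022 ]
(260.5, 240) [0.5232 0.1774 0.022 ]
(316, 240) [0.5495 0.223  0.022 ]
(274, 152) [0.4563 0.2321 0.044 ]
(303, 152) [0.4683 0.2528 0.044 ]
(288, 283) [0.5738 0.1784 0.025 ]
(288, 283) [0.5828 0.1736 0.005 ]
along 0.30665793118043805 left 0.4162602317219803
along 0.30674043287015884 left 0.4665130246009839
along 0.3643582631988277 left 0.41522828654451527
along 0.3644393196892929 left 0.4678633283445237
along 0.2758851169307501 left 0.44074653266640557
along 0.40923333004451334 left 0.4414253684051568
tcp 0.31387266715872386 0.436886528151584
[]
[(0.82, [263.7, 204.2]), (0.57, [286.2, 207.0])]
```

```bash
cat >> h.py <<'E'
def W(al,left,z=0.0):
    h=np.radians(-30);d=np.array([np.cos(h),np.sin(h),0]);l=np.array([-d[1],d[0],0]);return d*al+l*left+np.array([0,0,z])
def back(T): return T.apply([-1,0,0])
E
python3 - <<'E'
from h import *
T=tool(-30,30)
print(delta(W(.328,.4414,.022)+back(T)*.08,T))
E
```

```text
[ 1.293e+02 -3.680e+01  1.570e+01  1.000e-01 -0.000e+00  3.000e+01]
```

Call:
{"fn": "servo_tool", "kwargs": {
  "deltas": [
    [20,-37,16,0,0,10],
    [40,-37,16,0,0,20],
    [60,-37,16,0,0,30],
    [90,-37,16,0,0,30],
    [129,-37,16,0,0,30],
    [129,-37,16,0,0,30],
    [129,-37,16,0,0,30],
    [129,-37,16,0,0,30]
  ],
  "claw": 0.36
}}

```text
time_s: 3.32
tcp_pos: [0.4863, 0.1846, 0.0938]
eef_rot: [0.353, 0.613, 0.001, 0.707]
ft_force: [0.6, 0.8, 0.6]
width: 0.0547
```

Run:
```python
from h import *
T=tool(-30,30)
print(delta(W(.328,.4414,.022)+back(T)*.022,T),arm.state()["ft_force"],arm.state()["q"].round(2))
```

```text
[59.4 -2.7 -0.8  0.2 -0.  -0.1] [0.6424479  0.83692607 0.56879832] [ 0.12  0.1  -0.85  0.28  0.41  0.71]
```

Call:
{"fn": "servo_tool", "kwargs": {
  "deltas": [
    [20,-2.7,-0.8,0,0,0],
    [40,-2.7,-0.8,0,0,0],
    [50,-2.7,-0.8,0,0,0],
    [59,-2.7,-0.8,0,0,0],
    [59,-2.7,-0.8,0,0,0],
    [59,-2.7,-0.8,0,0,0]
  ]
}}

```text
time_s: 3.82
tcp_pos: [0.5016, 0.2101, 0.0438]
eef_rot: [0.352, 0.612, 0.003, 0.708]
ft_force: [0.2, -0.0, -0.4]
width: 0.0547
```

Run:
```python
from h import *
T=tool(-30,30)
print(delta(W(.328,.4414,.022)+back(T)*.022,T),arm.state()["ft_force"])
snap("wrist","w3.png")
```

```text
[ 1.2 -3.4 -1.3  0.3  0.  -0.2] [ 0.22807627 -0.041748   -0.36774333]
```

View pics/w3.png

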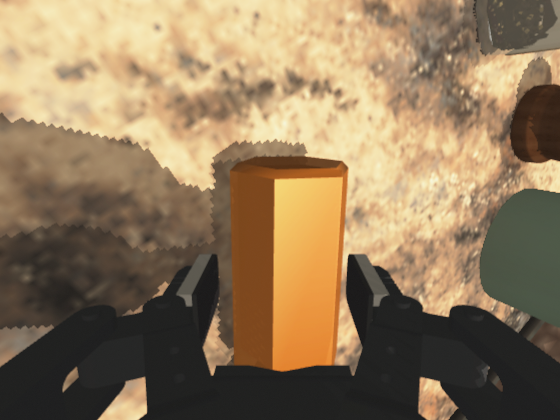

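I expected a symmetric ridge view here, but the right facet looks almost face-on. I'll compare against a projected wireframe.

```bash
cat >> h.py <<'E'
def wire(im,al0,left,z,roll,n="wrist",yaw=-30,K=None):
    K=K or cal(n); im=im.copy(); h=np.radians(yaw); d=np.array([np.cos(h),np.sin(h),0]);l=np.array([-d[1],d[0],0])
    c=W(al0,left,z)
    for k in range(6):
        a=np.radians(60*k+roll+60); a2=a+np.radians(60)
        o=lambda a,x:c+d*x+.0255*(l*np.cos(a)+np.array([0,0,1])*np.sin(a))
        for p,q in((o(a,-.05),o(a,.05)),(o(a,-.05),o(a2,-.05))):
            cv2.line(im,tuple(map(int,proj(n,p,K))),tuple(map(int,proj(n,q,K))),(0,255,0) if k else (0,0,255),1)
    return im
E
python3 - <<'E'
from h import *
im=cv2.imread("pics/w3.png")
a=wire(im,.326,.4414,.022,0)
cv2.imwrite("pics/w3o.png",a[100:400])
arm.capture("top"); print(axis("top","jar",.022))
E
```

```text
(0.76, array([0.523 , 0.2199]), array([0.0515, 0.1252]), np.float32(-29.5), np.float64(-30.7))
```

View pics/w3o.png

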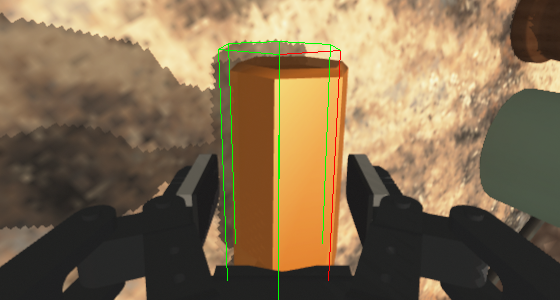

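Run:
```python
from h import *
from scipy.optimize import least_squares
K=cal("wrist");h=np.radians(-30);d=np.array([np.cos(h),np.sin(h),0]);l=np.array([-d[1],d[0],0])
# corners: ridge(upper right, angle 120-... ) measured in (left,up): top-left 60, top-right 120, right 180
obs={120:(275,180),60:(343,179),180:(231,172),0:(347,167)}
def f(p,full=False):
    r=[]
    for a,uv in obs.items():
        t=np.radians(a+p[3]); X=W(p[0],p[1],p[2])-d*.05+.0255*(l*np.cos(t)+np.array([0,0,1])*np.sin(t))
        r+=list(proj("wrist",X,K)-uv)
    return r
s=least_squares(f,[.326,.4414,.022,0]);print(s.x,np.round(s.fun,1))
s=least_squares(lambda p:f([p[0],p[1],.022,p[2]]),[.326,.4414,0]);print(s.x,np.round(s.fun,1))
```

```text
[ 0.33589986  0.44800948  0.02057595 14.62493038] [ 0.5  0.7 -0.7 -1.3 -0.4  0.1  0.6  0.6]
[ 0.33561331  0.44708148 14.46525503] [ 0.4  0.8  0.  -1.3 -1.2  0.1  1.   0.5]
```

Call:
{"fn": "servo_tool", "kwargs": {
  "deltas": [
    [0,0,0,0,0,0],
    [0,0,0,0,0,0],
    [0,0,0,0,0,0],
    [0,0,0,0,0,0],
    [0,0,0,0,0,0],
    [0,0,0,0,0,0]
  ],
  "claw": 0.7,
  "force": 40
}}

```text
time_s: 4.47
tcp_pos: [0.5039, 0.2118, 0.0473]
eef_rot: [0.354, 0.61, 0.006, 0.709]
ft_force: [-0.4, 4.4, 9.7]
width: 0.0425
```

Run:
```python
from h import *
print(arm.state()["ft_force"],arm.state()["width"])
snap("wrist","w4.png")
```

```text
[-0.40095443  4.41829048  9.73111694] 0.0424511378346971
```

View pics/w4.png

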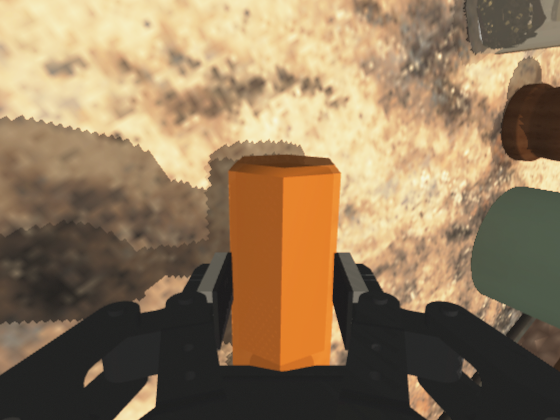

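```bash
cat >> h.py <<'E'
def go(pos,T): print("delta",list(delta(pos,T)))
E
python3 - <<'E'
from h import *
s=arm.state();T=R.from_quat(s["eef_rot"]);T0=tool(-30,30);T2=tool(-30,-30)
p=s["tcp_pos"]; ax=p-back(T)*.024; print("axis",ax)
go(p+[0,0,.04],T0)
for r in(10,-10,-30): T1=tool(-30,r); go(ax+[0,0,.04]+back(T1)*.024,T1)
E
```

```text
axis [0.51008017 0.22238911 0.02664355]
delta [np.float64(-34.4), np.float64(20.4), np.float64(0.2), np.float64(0.5), np.float64(0.1), np.float64(-0.7)]
delta [np.float64(-32.9), np.float64(28.9), np.float64(0.3), np.float64(0.4), np.float64(0.2), np.float64(-20.7)]
delta [np.float64(-28.6), np.float64(36.0), np.float64(0.4), np.float64(0.4), np.float64(0.2), np.float64(-40.7)]
delta [np.float64(-22.2), np.float64(41.3), np.float64(0.4), np.float64(0.4), np.float64(0.3), np.float64(-60.7)]
```

Call:
{"fn": "servo_tool", "kwargs": {
  "deltas": [
    [-17,10,0,0,0,0],
    [-34.4,20.4,0,0,0,-0.7],
    [-34,25,0,0,0,-7],
    [-33.5,27,0,0,0,-14],
    [-33,29,0,0,0,-20.7],
    [-31.5,31.5,0,0,0,-28],
    [-30,34,0,0,0,-35],
    [-28.6,36,0,0,0,-40.7],
    [-26,38,0,0,0,-48],
    [-24,40,0,0,0,-55],
    [-22.2,41.3,0,0.4,0.3,-60.7],
    [-22.2,41.3,0,0.4,0.3,-60.7]
  ],
  "force": 60
}}

```text
time_s: 5.52
tcp_pos: [0.5146, 0.2344, 0.0816]
eef_rot: [-0.005, 0.709, -0.356, 0.609]
ft_force: [-0.8, -0.3, -3.9]
width: 0.0415
```

Run:
```python
from h import *
s=arm.state();print(s["ft_force"],s["width"],s["q"].round(2))
go([s["tcp_pos"][0],s["tcp_pos"][1],.050],tool(-30,-30))
```

```text
[-0.83108081 -0.2952574  -3.88362954] 0.04149643088342873 [ 0.56  0.76  0.14  1.43 -0.24  1.14]
delta [np.float64(27.2), np.float64(16.1), np.float64(0.2), np.float64(0.2), np.float64(-0.2), np.float64(0.7)]
```

Call:
{"fn": "servo_tool", "kwargs": {
  "deltas": [
    [14,8,0,0,0,0.7],
    [22,13,0,0,0,0.7],
    [27,16,0,0,0,0.7],
    [27,16,0,0,0,0.7],
    [27,16,0,0,0,0.7]
  ]
}}

```text
time_s: 5.93
tcp_pos: [0.5145, 0.2339, 0.0518]
eef_rot: [0.0, 0.709, -0.352, 0.612]
ft_force: [0.5, 0.2, -1.6]
width: 0.0417
```

Run:
```python
from h import *
s=arm.state();print(s["ft_force"],s["width"])
go([s["tcp_pos"][0],s["tcp_pos"][1],.042],tool(-30,-30))
```

```text
[ 0.51321403  0.17274444 -1.59067147] 0.04166706253764027
delta [np.float64(8.5), np.float64(4.9), np.float64(0.0), np.float64(0.2), np.float64(-0.2), np.float64(-0.1)]
```

Call:
{"fn": "servo_tool", "kwargs": {
  "deltas": [
    [3,2,0,0,0,0],
    [6,4,0,0,0,0],
    [8.5,5,0,0,0,0],
    [8.5,5,0,0,0,0]
  ]
}}

```text
time_s: 6.27
tcp_pos: [0.5158, 0.2343, 0.0477]
eef_rot: [0.0, 0.708, -0.351, 0.613]
ft_force: [-1.9, 2.6, 28.4]
width: 0.0416
```

Call:
{"fn": "servo_tool", "kwargs": {
  "deltas": [
    [0,0,0,0,0,0],
    [-2,0,0,0,0,0],
    [-4,0,0,0,0,0],
    [-10,0,0,0,0,0],
    [-30,0,0,0,0,0],
    [-60,0,0,0,0,0],
    [-60,0,0,0,0,0]
  ],
  "claw": 0.36
}}

```text
time_s: 6.85
tcp_pos: [0.5331, 0.2627, 0.1037]
eef_rot: [0.002, 0.707, -0.35, 0.615]
ft_force: [-0.6, -0.0, 1.0]
width: 0.0548
```

Run:
```python
from h import *
s=arm.state();print(s["ft_force"],s["width"])
snap("wrist","w5.png")
print([(r["score"],r["uv"],at_z("wrist",r["uv"],.033)) for r in arm.place_of("wrist","jar_label")])
im=cv2.imread("pics/w5.png"); cv2.imwrite("pics/w5o.png",im)
```

```text
[-0.55934778 -0.028927    1.01541367] 0.0547974509183574
[(0.93, [244.8, 224.7], array([0.5001545 , 0.20437888, 0.033     ]))]
```

View pics/w5o.png

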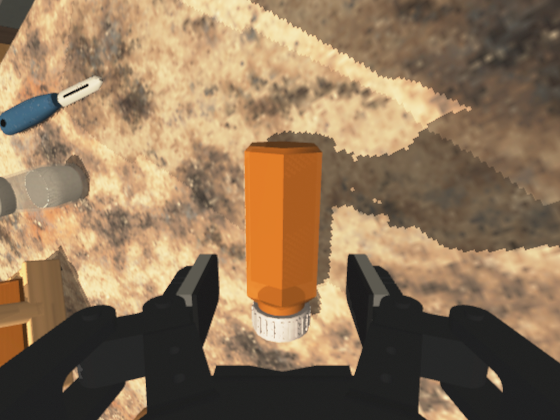

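The jar has rolled one facet cleanly. The ridge is centred at column 283 and the label is detected at its left edge (245, 225), so it is now one facet from up. Now the second roll.

Run:
```python
from h import *
K=cal("wrist");h=np.radians(-30);d=np.array([np.cos(h),np.sin(h)]);l=np.array([-d[1],d[0]])
for uv,z in(((283,153),.044),((283,300),.044),((246,152),.022),((282,342),.03)):
    p=at_z("wrist",uv,z,K)[:2];print(p@d,p@l)
p=arm.state()["tcp_pos"][:2];print("tcp",p@d,p@l)
T=tool(-30,30);go(W(.330,.447,.022)+back(T)*.075,T); T=tool(-30,0);go(W(.330,.447,.022)+back(T)*.09,T)
```

```text
0.28383153864236055 0.46022839710571395
0.36787037581429477 0.46065128542248995
0.28764612707626563 0.42143511912941367
0.4077352924244296 0.45217485422631926
tcp 0.329852794167054 0.4917647195680152
delta [np.float64(52.4), np.float64(-64.8), np.float64(-0.1), np.float64(0.2), np.float64(-0.0), np.float64(59.6)]
delta [np.float64(12.1), np.float64(-44.6), np.float64(-0.0), np.float64(0.2), np.float64(0.0), np.float64(29.6)]
```

Call:
{"fn": "servo_tool", "kwargs": {
  "deltas": [
    [4,-15,0,0,0,7],
    [6,-25,0,0,0,14],
    [8,-34,0,0,0,21],
    [12,-45,0,0,0,29],
    [15,-50,0,0,0,36],
    [22,-56,0,0,0,43],
    [32,-61,0,0,0,50],
    [42,-66,0,0,0,57],
    [52,-68,0,0,0,60],
    [52,-68,0,0,0,60],
    [52,-68,0,0,0,60]
  ],
  "claw": 0.33
}}

```text
time_s: 7.87
tcp_pos: [0.4874, 0.186, 0.0873]
eef_rot: [0.355, 0.613, 0.001, 0.706]
ft_force: [1.0, -0.3, -0.6]
width: 0.0573
```

Run:
```python
from h import *
T=tool(-30,30);go(W(.330,.447,.022)+back(T)*.025,T);snap("wrist","w6.png")
```

```text
delta [np.float64(52.7), np.float64(3.8), np.float64(1.1), np.float64(-0.0), np.float64(-0.2), np.float64(-0.2)]
```

View pics/w6.png

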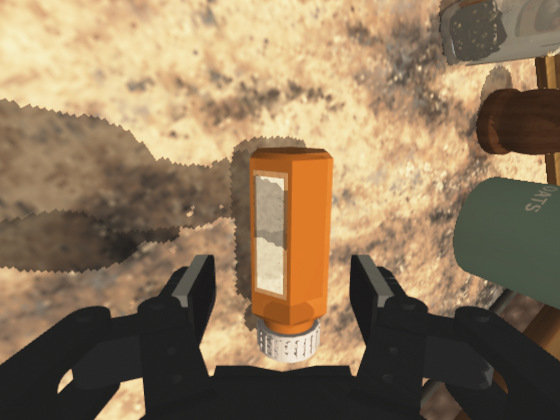

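The label shows on the upper-right facet (270, 235), so one more roll remains. The jar centre is at column 290 against the jaw centre at 283, which agrees with the +3.8 mm correction.

Call:
{"fn": "servo_tool", "kwargs": {
  "deltas": [
    [10,3.8,1,0,0,0],
    [25,3.8,1,0,0,0],
    [40,3.8,1,0,0,0],
    [50,3.8,1,0,0,0],
    [53,3.8,1,0,0,0],
    [53,3.8,1,0,0,0]
  ]
}}

```text
time_s: 8.42
tcp_pos: [0.5057, 0.2142, 0.0441]
eef_rot: [0.353, 0.613, 0.003, 0.707]
ft_force: [0.2, -0.3, -0.8]
width: 0.0572
```

Call:
{"fn": "servo_tool", "kwargs": {
  "deltas": [
    [0,0,0,0,0,0],
    [0,0,0,0,0,0],
    [0,0,0,0,0,0],
    [0,0,0,0,0,0],
    [0,0,0,0,0,0]
  ],
  "claw": 0.7,
  "force": 60
}}

```text
time_s: 8.83
tcp_pos: [0.5061, 0.2141, 0.0446]
eef_rot: [0.354, 0.613, 0.003, 0.707]
ft_force: [0.1, 0.5, -0.3]
width: 0.0423
```

Run:
```python
from h import *
s=arm.state();T=R.from_quat(s["eef_rot"]);T0=tool(-30,30)
p=s["tcp_pos"]; ax=p-back(T)*.025; print("axis",ax,s["width"],s["ft_force"])
go(p+[0,0,.04],T0)
for r in(10,-10,-30): T1=tool(-30,r); go(ax+[0,0,.04]+back(T1)*.025,T1)
snap("wrist","w7.png")
```

```text
axis [0.51228837 0.22508333 0.02301016] 0.04227110171675741 [ 0.13490954  0.47678575 -0.26188243]
delta [np.float64(-34.5), np.float64(20.2), np.float64(-0.0), np.float64(0.2), np.float64(-0.2), np.float64(-0.3)]
delta [np.float64(-33.0), np.float64(28.8), np.float64(-0.1), np.float64(0.2), np.float64(-0.1), np.float64(-20.3)]
delta [np.float64(-28.6), np.float64(36.3), np.float64(-0.0), np.float64(0.3), np.float64(-0.1), np.float64(-40.3)]
delta [np.float64(-21.9), np.float64(41.9), np.float64(0.0), np.float64(0.3), np.float64(-0.0), np.float64(-60.3)]
```

View pics/w7.png

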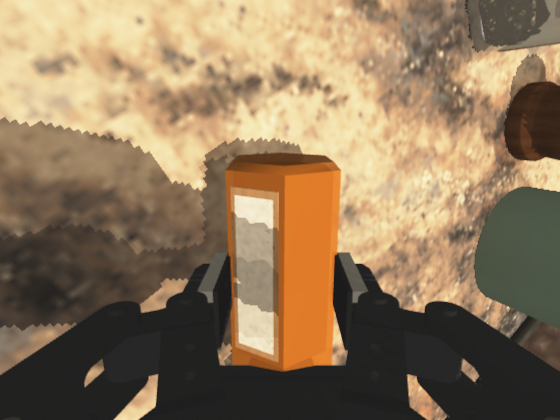

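The jar is gripped squarely, with the ridge at column 284 and edges at 228 and 340. The label is on the left facet. Same lift and turn again.

Call:
{"fn": "servo_tool", "kwargs": {
  "deltas": [
    [-17,10,0,0,0,0],
    [-34.4,20.4,0,0,0,-0.7],
    [-34,25,0,0,0,-7],
    [-33.5,27,0,0,0,-14],
    [-33,29,0,0,0,-20.7],
    [-31.5,31.5,0,0,0,-28],
    [-30,34,0,0,0,-35],
    [-28.6,36,0,0,0,-40.7],
    [-26,38,0,0,0,-48],
    [-24,40,0,0,0,-55],
    [-22,42,0,0.3,0,-60.3],
    [-22,42,0,0.3,0,-60.3]
  ]
}}

```text
time_s: 9.88
tcp_pos: [0.5176, 0.2376, 0.0788]
eef_rot: [-0.004, 0.709, -0.355, 0.609]
ft_force: [-1.3, -1.2, -3.2]
width: 0.0422
```

Run:
```python
from h import *
s=arm.state();print(s["ft_force"],s["width"])
go([s["tcp_pos"][0],s["tcp_pos"][1],.045],tool(-30,-30))
```

```text
[-1.34318051 -1.16380492 -3.20050409] 0.04220105007269656
delta [np.float64(29.1), np.float64(17.2), np.float64(0.2), np.float64(0.2), np.float64(-0.2), np.float64(0.6)]
```

Call:
{"fn": "servo_tool", "kwargs": {
  "deltas": [
    [14,8,0,0,0,0.6],
    [22,13,0,0,0,0.6],
    [26,15.4,0,0,0,0.6],
    [29,17,0,0,0,0.6],
    [31,18.5,0,0,0,0.6],
    [31,18.5,0,0,0,0.6]
  ]
}}

```text
time_s: 10.38
tcp_pos: [0.5177, 0.2375, 0.0445]
eef_rot: [0.0, 0.709, -0.352, 0.611]
ft_force: [-0.8, 0.6, 0.2]
width: 0.0424
```

Call:
{"fn": "servo_tool", "kwargs": {
  "deltas": [
    [2,1,0,0,0,0],
    [4,2.3,0,0,0,0],
    [4,2.3,0,0,0,0]
  ]
}}

```text
time_s: 10.63
tcp_pos: [0.5178, 0.2374, 0.0443]
eef_rot: [0.0, 0.708, -0.352, 0.612]
ft_force: [-4.5, 2.2, 19.7]
width: 0.0421
```

Call:
{"fn": "servo_tool", "kwargs": {
  "deltas": [
    [0,0,0,0,0,0],
    [-2,0,0,0,0,0],
    [-4,0,0,0,0,0],
    [-10,0,0,0,0,0],
    [-30,0,0,0,0,0],
    [-60,0,0,0,0,0],
    [-70,0,0,0,0,0],
    [-70,0,0,0,0,0]
  ],
  "claw": 0.33
}}

```text
time_s: 11.3
tcp_pos: [0.5373, 0.2694, 0.1074]
eef_rot: [0.002, 0.708, -0.35, 0.614]
ft_force: [-0.6, 0.3, 0.1]
width: 0.0575
```

Run:
```python
from h import *
p=arm.state()["tcp_pos"];h=np.radians(-30);d=np.array([np.cos(h),np.sin(h)]);l=np.array([-d[1],d[0]])
print("tcp",p[:2]@d,p[:2]@l, "axis left (symmetric)",p[:2]@l-(p[2]-.022)/.866*.5)
snap("wrist","w8.png")
for n in("jar_label","jar"): print([(r["score"],r["uv"],at_z("wrist",r["uv"],.044)) for r in arm.place_of("wrist",n)])
# next: vertical tool above the cap
T=tool(-30,0);go(W(.396,.45,.115),T)
```

```text
tcp 0.3305780971182502 0.5019636182593104 axis left (symmetric) 0.45266288824959944
[(0.92, [256.1, 230.9], array([0.51005539, 0.22220201, 0.044     ])), (0.58, [278.3, 219.3], array([0.50942604, 0.23996859, 0.044     ]))]
[(0.7, [278.1, 218.5], array([0.50831024, 0.23985551, 0.044     ]))]
delta [np.float64(14.7), np.float64(-48.0), np.float64(66.2), np.float64(0.1), np.float64(-0.2), np.float64(29.9)]
```

View pics/w8.png

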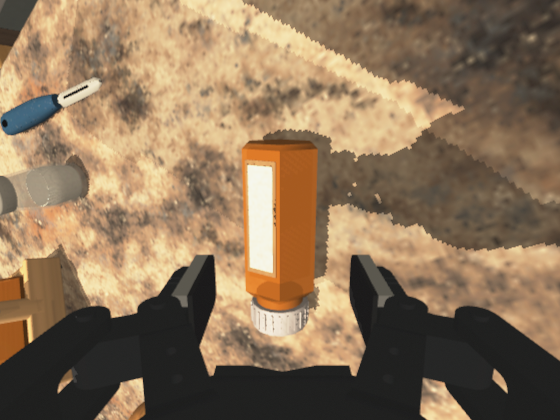

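The label is now on the top facet (256, 231), so milestone 1 should be met; the jar rested on the worktop for about 0.6 s. Next is the cap grasp with the tool vertical.

Call:
{"fn": "servo_tool", "kwargs": {
  "deltas": [
    [0,-10,15,0,0,7],
    [0,-20,30,0,0,14],
    [0,-32,45,0,0,21],
    [8,-42,66,0,0,28],
    [14,-48,66,0,0,30],
    [14,-48,66,0,0,30],
    [14,-48,66,0,0,30]
  ]
}}

```text
time_s: 12.03
tcp_pos: [0.5664, 0.1904, 0.1149]
eef_rot: [0.184, 0.685, -0.183, 0.681]
ft_force: [-0.2, 0.2, 0.7]
width: 0.0572
```

Run:
```python
from h import *
T=tool(-30,0);go(W(.395,.450,.035),T)
```

```text
delta [np.float64(79.9), np.float64(2.0), np.float64(0.2), np.float64(-0.0), np.float64(-0.3), np.float64(0.0)]
```

Call:
{"fn": "servo_tool", "kwargs": {
  "deltas": [
    [30,2,0,0,0,0],
    [55,2,0,0,0,0],
    [70,2,0,0,0,0],
    [80,2,0,0,0,0],
    [80,2,0,0,0,0],
    [80,2,0,0,0,0]
  ]
}}

```text
time_s: 12.53
tcp_pos: [0.5666, 0.1932, 0.0342]
eef_rot: [0.183, 0.686, -0.183, 0.68]
ft_force: [-0.0, -0.6, -0.3]
width: 0.0574
```

Call:
{"fn": "servo_tool", "kwargs": {
  "deltas": [
    [0,0,0,0,0,0],
    [0,0,0,0,0,0],
    [0,0,0,0,0,0],
    [0,0,0,0,0,0],
    [0,0,0,0,0,0]
  ],
  "claw": 0.8,
  "force": 100
}}

```text
time_s: 12.95
tcp_pos: [0.5678, 0.194, 0.0356]
eef_rot: [0.184, 0.685, -0.182, 0.681]
ft_force: [-0.3, 0.2, 5.5]
width: 0.0358
```

Run:
```python
from h import *
s=arm.state();print(s["ft_force"],s["width"],s["tcp_pos"])
snap("wrist","w9.png")
```

```text
[-0.30279175  0.15598857  5.46111518] 0.03581854277560101 [0.56777709 0.19395454 0.03564047]
```

View pics/w9.png

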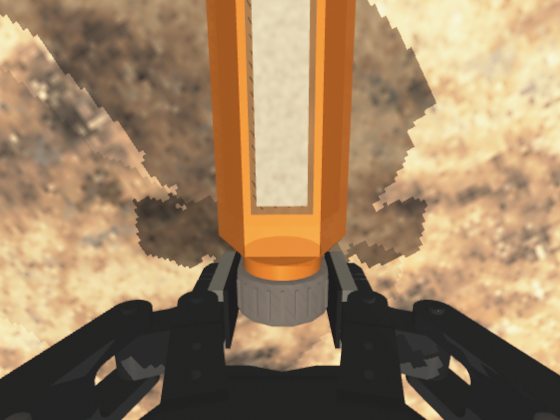

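The cap is gripped between the pads at column 283, and the label is up and symmetric (250–318). Lift, then swing over behind the rack.

```bash
cat >> h.py <<'E'
SEAT=np.array([.4505,-.221,.020]); A=.30
ex=np.array([np.cos(A),0,np.sin(A)]); ez=np.array([-np.sin(A),0,np.cos(A)]); ey=np.array([0,1.,0])
def S(x,y,z): return SEAT+ex*x+ey*y+ez*z
E
python3 - <<'E'
from h import *
print(S(.174,0,.096)); go(S(.174,0,.096),tool(0,0,17.2)); go(W(.395,.45,.19),tool(-30,0))
E
```

```text
[ 0.58835861 -0.221       0.16313282]
delta [np.float64(-129.1), np.float64(-349.1), np.float64(224.3), np.float64(-29.8), np.float64(-17.1), np.float64(4.4)]
delta [np.float64(-154.4), np.float64(-1.7), np.float64(-0.7), np.float64(0.0), np.float64(-0.3), np.float64(-0.1)]
```

Call:
{"fn": "servo_tool", "kwargs": {
  "deltas": [
    [-30,0,0,0,0,0],
    [-60,0,0,0,0,0],
    [-95,0,0,0,0,0],
    [-125,0,0,0,0,0],
    [-155,0,0,0,0,0],
    [-155,0,0,0,0,0]
  ]
}}

```text
time_s: 13.5
tcp_pos: [0.5718, 0.1942, 0.1975]
eef_rot: [0.186, 0.682, -0.18, 0.684]
ft_force: [1.0, 0.3, -0.7]
width: 0.0354
```

Run:
```python
from h import *
s=arm.state();print(s["ft_force"],s["wrist_torque"],s["width"])
go(S(.174,0,.102),tool(0,0,17.2)); go([.57,.0,.2],tool(-15,0,8)); go([.58,-.15,.2],tool(0,0,17.2))
```

```text
[ 1.03231112  0.34997247 -0.67306853] [-0.02577428 -0.17621547 -0.0155489 ] 0.03540425574506853
delta [np.float64(26.0), np.float64(-352.4), np.float64(220.3), np.float64(-29.8), np.float64(-16.6), np.float64(4.1)]
delta [np.float64(-3.8), np.float64(-169.1), np.float64(95.5), np.float64(-15.0), np.float64(-7.8), np.float64(0.6)]
delta [np.float64(-4.7), np.float64(-294.0), np.float64(179.1), np.float64(-29.8), np.float64(-16.6), np.float64(4.1)]
```

Call:
{"fn": "servo_tool", "kwargs": {
  "deltas": [
    [0,-35,20,-3,-1.5,0],
    [0,-70,40,-6,-3,0],
    [0,-105,60,-9,-5,0],
    [0,-137,78,-12,-6.5,0.5],
    [-4,-169,96,-15,-8,0.6],
    [-4,-201,117,-19,-10,1.5],
    [-4,-232,138,-23,-12,2.5],
    [-5,-263,160,-27,-15,3.5],
    [-5,-294,180,-30,-16.6,4.1],
    [-3,-325,200,-30,-16.6,4.1],
    [0,-352,220,-30,-16.6,4.1],
    [0,-352,220,-30,-16.6,4.1]
  ]
}}

```text
time_s: 14.5
tcp_pos: [0.5858, -0.2266, 0.1939]
eef_rot: [-0.0, 0.594, -0.002, 0.805]
ft_force: [0.7, -0.5, -1.4]
width: 0.0358
```

Run:
```python
from h import *
s=arm.state();print(s["ft_force"],s["wrist_torque"],s["width"],s["q"].round(2))
go(S(.174,0,.102),tool(0,0,17.2))
snap("wrist","w10.png"); K=cal("wrist")
for t,z in(("jar",0),("rack_seat",.02),("rack_bar",.085),("left_jar",.056),("right_jar",.056),("rack",0)):
    print(t,[(r["score"],r["uv"],at_z("wrist",r["uv"],z,K).round(4)) for r in arm.place_of("wrist",t)[:2]])
```

```text
[ 0.69517877 -0.54889003 -1.41158246] [0.07028742 0.26957429 0.0159946 ] 0.03580257569566605 [-0.43  0.19 -0.39  0.71  0.12 -0.41]
delta [np.float64(24.1), np.float64(5.7), np.float64(-6.7), np.float64(-0.1), np.float64(-0.1), np.float64(0.2)]
jar [(0.83, [281.2, 121.4], array([ 0.5823, -0.2255,  0.    ]))]
rack_seat []
rack_bar []
left_jar []
right_jar []
rack []
```

View pics/w10.png

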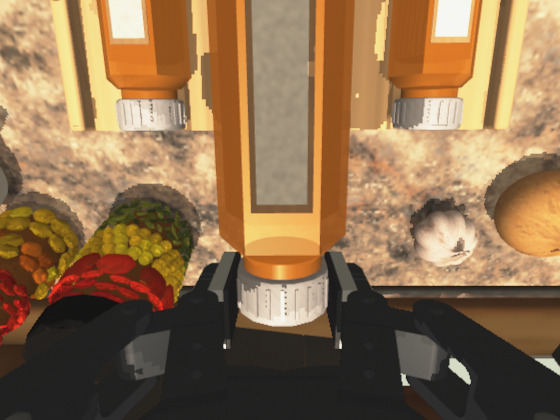

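Two filed caps show at (152, 115) and (428, 115), with the rack's upper edge at row 129. The held jar is at column 283. Now the rack's middle follows from these.

Run:
```python
from h import *
K=cal("wrist");s=arm.state();print(s["tcp_pos"],R.from_quat(s["eef_rot"]).as_matrix().round(3)[:,2],K[0:3])
# cap end bottom edge (row 129): cap end
for uv in((116,110),(188,110),(394,108),(463,108)): print(uv,at_z("wrist",uv,.075,K).round(4))
for uv in((152,130),(428,129)): print("capend",at_z("wrist",uv,.085,K).round(4),"exp x",S(.124,0,.03))
for y in(-.221,): print([proj("wrist",S(.124,y_+0,.022),K).round(1) for y_ in(-.084,0,.084)])
print([proj("wrist",S(.125,y_,.010),K).round(1) for y_ in(-.136,.136)])
```

```text
[ 0.58636856 -0.21924675  0.19466981] [0.956 0.005 0.295] (np.float64(354.40462862925216), 282.19175999146273, 209.02000505903894)
(116, 110) [ 0.5519 -0.3209  0.075 ]
(188, 110) [ 0.5517 -0.2773  0.075 ]
(394, 108) [ 0.5497 -0.1529  0.075 ]
(463, 108) [ 0.5495 -0.1113  0.075 ]
capend [ 0.5607 -0.2977  0.085 ] exp x [ 0.56009612 -0.221       0.0853046 ]
capend [ 0.5591 -0.1337  0.085 ] exp x [ 0.56009612 -0.221       0.0853046 ]
[array([144.4, 128.4]), array([281. , 129.3]), array([417.3, 130.1])]
[array([ 71.1, 128.7]), array([490.1, 131.2])]
```

Run:
```python
from h import *
s=arm.state();K=cal("wrist");im=snap("wrist","w11.png")[:,:,::-1];print(s["tcp_pos"],s["time_s"],arm.state()["tcp_pos"])
o=cv2.imread("pics/w10.png");ys=[]
for(u,v)in((152,100),(428,100)):
    t=o[v-35:v+35,u-45:u+45];m=cv2.matchTemplate(im.copy(),t,cv2.TM_CCOEFF_NORMED);_,q,_,l=cv2.minMaxLoc(m)
    uv=(l[0]+45,l[1]+35);p=at_z("wrist",(uv[0],uv[1]+10),.075,K);ys.append(p[1]);print(q,uv,p.round(4))
print("mid y",np.mean(ys)); go(S(.174,0,.102),tool(0,0,17.2))
```

```text
[ 0.58636856 -0.21924675  0.19466981] 14.85 [ 0.58649081 -0.21936114  0.19482981]
0.9701390862464905 (140, 98) [ 0.5506 -0.3061  0.075 ]
0.923304557800293 (415, 100) [ 0.5508 -0.14    0.075 ]
mid y -0.22304398615854854
delta [np.float64(24.8), np.float64(-1.6), np.float64(-7.6), np.float64(0.3), np.float64(-0.0), np.float64(-0.1)]
```

```bash
sed -i 's/-.221,.020/-.222,.020/' h.py
python3 - <<'E'
from h import *
go(S(.176,0,.102),tool(0,0,17.2));go(S(.176,0,.046),tool(0,0,17.2))
E
```

```text
delta [np.float64(24.8), np.float64(-2.7), np.float64(-5.6), np.float64(0.3), np.float64(-0.0), np.float64(-0.1)]
delta [np.float64(80.8), np.float64(-2.8), np.float64(-5.6), np.float64(0.3), np.float64(-0.0), np.float64(-0.1)]
```

Call:
{"fn": "servo_tool", "kwargs": {
  "deltas": [
    [8,-2.8,-5.6,0.3,0,0],
    [25,-2.8,-5.6,0.3,0,0],
    [42,-2.8,-5.6,0.3,0,0],
    [58,-2.8,-5.6,0.3,0,0],
    [70,-2.8,-5.6,0.3,0,0],
    [81,-2.8,-5.6,0.3,0,0],
    [81,-2.8,-5.6,0.3,0,0],
    [81,-2.8,-5.6,0.3,0,0]
  ]
}}

```text
time_s: 15.57
tcp_pos: [0.6047, -0.2217, 0.115]
eef_rot: [0.001, 0.594, 0.001, 0.804]
ft_force: [0.0, -0.9, -0.9]
width: 0.0354
```

Run:
```python
from h import *
s=arm.state();print(s["ft_force"],s["width"]); go(S(.176,0,.036),tool(0,0,17.2))
snap("top","t2.png");snap("scene","s2.png")
for n in("top","scene"):
  K=cal(n)
  for t,z in(("jar",.081),("left_jar",.056),("right_jar",.056)): print(n,t,[(r["score"],at_z(n,r["uv"],z,K).round(4)) for r in arm.place_of(n,t)[:2]])
```

```text
[ 0.01793376 -0.85351455 -0.9450959 ] 0.03540787614426922
delta [np.float64(9.2), np.float64(-0.4), np.float64(0.6), np.float64(-0.0), np.float64(-0.1), np.float64(-0.1)]
top jar [(0.58, array([ 0.5459, -0.2226,  0.081 ]))]
top left_jar [(0.6, array([ 0.4855, -0.1443,  0.056 ]))]
top right_jar [(0.42, array([ 0.5508, -0.2287,  0.056 ]))]
scene jar [(0.58, array([ 0.5531, -0.2226,  0.081 ]))]
scene left_jar [(0.75, array([ 0.4915, -0.1398,  0.056 ])), (0.31, array([ 0.482 , -0.2441,  0.056 ]))]
scene right_jar [(0.97, array([ 0.4953, -0.3065,  0.056 ]))]
```

Call:
{"fn": "servo_tool", "kwargs": {
  "deltas": [
    [4,-1,0,0,0,0],
    [7,-1,0,0,0,0],
    [10,-1,0,0,0,0],
    [12,-1,0,0,0,0],
    [12,-1,0,0,0,0]
  ]
}}

```text
time_s: 16.38
tcp_pos: [0.6093, -0.2233, 0.1052]
eef_rot: [0.001, 0.593, 0.0, 0.805]
ft_force: [-1.7, 0.5, 5.4]
width: 0.0353
```

```bash
cat >> h.py <<'E'
def rs():
    s=arm.state(); v=s["tcp_pos"]-SEAT; print("slope xyz mm",np.round([1000*v@ex,1000*v[1],1000*v@ez],1),"ft slope",np.round([s["ft_force"]@ex,s["ft_force"][1],s["ft_force"]@ez],1),"w",s["width"].round(4),"t",s["time_s"])
E
python3 -c "
from h import *
rs()"
```

```text
Traceback (most recent call last):
  File "h.py", line 47, in rs
    s=arm.state(); v=s["tcp_pos"]-SEAT; print("slope xyz mm",np.round([1000*v@ex,1000*v[1],1000*v@ez],1),"ft slope",np.round([s["ft_force"]@ex,s["ft_force"][1],s["ft_force"]@ez],1),"w",s["width"].round(4),"t",s["time_s"])
                                                                                                                                                                                         ^^^^^^^^^^^^^^^^
AttributeError: 'float' object has no attribute 'round'
```

Call:
{"fn": "servo_tool", "kwargs": {
  "deltas": [
    [0,0,-4,0,0,0],
    [0,0,-9,0,0,0],
    [0,0,-14,0,0,0],
    [0,0,-20,0,0,0],
    [0,0,-26,0,0,0],
    [0,0,-32,0,0,0],
    [0,0,-38,0,0,0],
    [0,0,-44,0,0,0],
    [0,0,-49,0,0,0],
    [0,0,-52,0,0,0],
    [0,0,-52,0,0,0]
  ]
}}

```text
time_s: 17.3
tcp_pos: [0.5615, -0.2242, 0.0918]
eef_rot: [-0.0, 0.591, -0.0, 0.806]
ft_force: [-0.6, 0.9, 8.6]
width: 0.036
```

```bash
sed -i 's/s\["width"\].round(4)/round(s["width"],4)/' h.py; python3 -c "
from h import *
rs()
K=None
for n in('top','scene'):
  arm.capture(n)
  for t in('jar','left_jar','right_jar'): print(n,t,[(r['score'],at_z(n,r['uv'],.058).round(4)) for r in arm.place_of(n,t)[:2]])"
```

```text
slope xyz mm [127.3  -2.2  35.7] ft slope [2.  0.9 8.4] w 0.036 t 17.3
top jar [(0.69, array([ 0.5086, -0.2222,  0.058 ]))]
top left_jar [(0.92, array([ 0.4883, -0.1385,  0.058 ]))]
top right_jar []
scene jar [(0.85, array([ 0.5129, -0.223 ,  0.058 ]))]
scene left_jar [(0.69, array([ 0.4874, -0.1339,  0.058 ]))]
scene right_jar [(0.59, array([ 0.4883, -0.3072,  0.058 ]))]
```

Call:
{"fn": "servo_tool", "kwargs": {
  "deltas": [
    [0,0,-3,0,0,0],
    [0,0,-6,0,0,0],
    [0,0,-9,0,0,0],
    [0,0,-12,0,0,0],
    [0,0,-14,0,0,0],
    [0,0,-14,0,0,0]
  ]
}}

```text
time_s: 18.2
tcp_pos: [0.5481, -0.2243, 0.0877]
eef_rot: [-0.0, 0.591, -0.0, 0.806]
ft_force: [0.5, -0.2, 3.4]
width: 0.0357
```

```bash
python3 -c "
from h import *
rs()"
```

```text
slope xyz mm [113.2  -2.3  35.8] ft slope [ 1.5 -0.2  3.1] w 0.0357 t 18.2
```

Stop not felt yet, so I'll continue in small steps.

Call:
{"fn": "servo_tool", "kwargs": {
  "deltas": [
    [0,0,-2,0,0,0],
    [0,0,-4,0,0,0],
    [0,0,-6,0,0,0],
    [0,0,-6,0,0,0],
    [0,0,-6,0,0,0]
  ]
}}

```text
time_s: 18.62
tcp_pos: [0.5473, -0.2246, 0.0889]
eef_rot: [-0.001, 0.587, 0.0, 0.809]
ft_force: [11.4, 2.6, 4.1]
width: 0.0357
```

```bash
python3 -c "
from h import *
rs()"
```

```text
slope xyz mm [112.8  -2.6  37.2] ft slope [12.1  2.6  0.6] w 0.0357 t 18.6167
```

The base is against the stop: the motion stalled at 112.8 mm with 12 N. Release and back off square to the slope.

Call:
{"fn": "servo_tool", "kwargs": {
  "deltas": [
    [0,0,0,0,0,0],
    [0,0,0,0,0,0],
    [0,0,0,0,0,0],
    [0,0,0,0,0,0],
    [-10,0,0,0,0,0],
    [-30,0,0,0,0,0],
    [-60,0,0,0,0,0],
    [-90,0,0,0,0,0],
    [-90,0,0,0,0,0]
  ],
  "claw": 0.36
}}

```text
time_s: 19.37
tcp_pos: [0.5205, -0.226, 0.1804]
eef_rot: [-0.002, 0.585, -0.001, 0.811]
ft_force: [1.8, 0.7, 0.7]
width: 0.0545
```

Run:
```python
from h import *
rs()
for n in("top","scene"):
  im=snap(n,n+"3.png");K=cal(n)
  for t in("jar","left_jar","right_jar"): print(n,t,[(r["score"],at_z(n,r["uv"],.056,K).round(4)) for r in arm.place_of(n,t)[:2]])
im=snap("wrist","w12.png")
a=cv2.resize(cv2.imread("pics/top3.png")[150:280,300:480],None,fx=3,fy=3);b=cv2.resize(cv2.imread("pics/w12.png"),(240,180))
o=np.zeros((390,800,3),np.uint8);o[:,:540]=a;o[:180,550:790]=b;c=cv2.imread("pics/scene3.png")[210:370,240:480];o[190:350,550:790]=c
cv2.imwrite("pics/fin.png",o)
```

```text
slope xyz mm [114.3  -4.  132.6] ft slope [1.9 0.7 0.1] w 0.0545 t 19.3667
top jar [(0.76, array([ 0.5013, -0.2266,  0.056 ]))]
top left_jar [(0.96, array([ 0.4877, -0.1387,  0.056 ]))]
top right_jar []
scene jar [(0.69, array([ 0.4969, -0.3056,  0.056 ])), (0.65, array([ 0.496 , -0.2203,  0.056 ]))]
scene left_jar [(0.81, array([ 0.4931, -0.1338,  0.056 ]))]
scene right_jar [(0.62, array([ 0.5019, -0.305 ,  0.056 ]))]
```

View pics/fin.png

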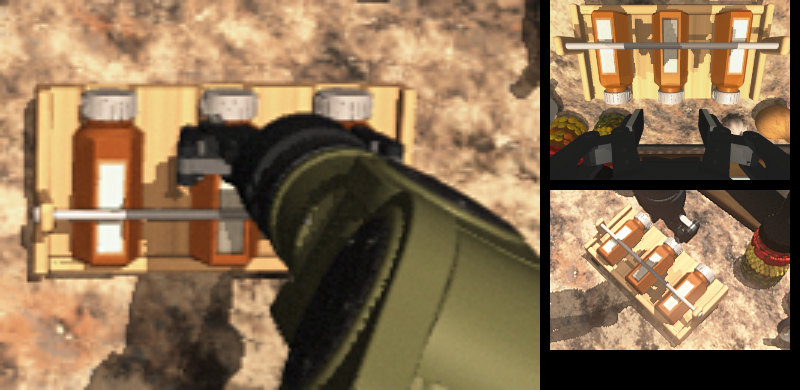

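The three jars sit side by side under the bar with labels up and caps level. I'll check the cap-end alignment numerically.

Run:
```python
from h import *
im=snap("wrist","w13.png")[:,:,::-1].copy();K=cal("wrist");s=R.from_quat(arm.state()["eef_rot"]).as_matrix()[:,2];print(s)
hsv=cv2.cvtColor(im,cv2.COLOR_BGR2HSV);m=((hsv[:,:,1]<45)&(hsv[:,:,2]>90)).astype(np.uint8)
m[:180]=0;m[262:]=0;m[:,:90]=0;m[:,480:]=0
n,lab,st,c=cv2.connectedComponentsWithStats(cv2.morphologyEx(m,cv2.MORPH_CLOSE,np.ones((5,5))))
o=[]
for i in range(1,n):
    if st[i,4]>300: print(st[i],c[i].round(1),"slope x,y of lower edge", [(lambda p:((p-SEAT)@ex*1000).round(1))(at_z("wrist",(c[i][0],st[i,1]+st[i,3]),.085,K)),at_z("wrist",c[i],.085,K)[1].round(4)])
```

```text
[0.95117238 0.00108937 0.30865825]
[128 213  40  30 883] [148.9 229.3] slope x,y of lower edge [np.float64(126.9), np.float64(-0.3095)]
[399 213  45  30 914] [419.4 228.9] slope x,y of lower edge [np.float64(126.4), np.float64(-0.1383)]
[263 215  36  28 838] [280.8 229.5] slope x,y of lower edge [np.float64(126.7), np.float64(-0.226)]
```

```bash
python3 -c "
from h import *
rs(); print(arm.hand_in())"
```

```text
slope xyz mm [110.8  -2.4 126.4] ft slope [ 1.6  0.2 -0.7] w 0.0545 t 19.8667
the job is handed in; nothing more can be done
None
```

The jar is in the middle channel with its label up and cap uphill, released, and the job was handed in at about 20 s of the 58 s. No verdict is reported.

- **Rolling:** I pinched the jar by its facets and turned it 60° twice, setting it down each time. The wrist picture after the second turn showed the label on the top facet.
- **Placing:** I gripped the cap, laid the jar in the channel behind the bar, and slid it down until it met the stop with about 12 N. I then opened the fingers and backed off.

**Last checks**
- **Fit:** its cap end is within 0.5 mm of the two filed jars along the slope, so its base should be at the stop. It sits about 2 mm off the middle between them.
- **Clear of the robot:** the gripper is more than 100 mm above the rack, and the wrist force is near zero.
- **Height on the floor:** I judged this from the gripper height on contact and the pictures, not from a direct measurement.

**What disagreed**
- **First grasp:** the approach seems to have nudged and tipped the jar by about 14°. Closing the fingers squared it up again.
- **Networks:** their positions scattered by up to about 10 mm, and the right jar was not found in the last top view because the arm hid it. The filed jars looked unmoved in the last pictures, but I did not confirm the 10 mm limit to the millimetre.

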